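# Draw the planter's front panel tight with its cam lock

### The arm

A 6-joint arm with a two-finger parallel gripper is mounted at the origin on the work surface; the furniture and walls round the work are solid. World frame = base frame: x ahead of the robot, y to its left, z up, the work surface at z = 0. Lengths are in m, angles in rad, forces in N, time in s.
With the tool pointing down it reaches from about 0.375 to 0.9 m from the base axis. Payload 3.1 kg.
Tool frame: the origin (TCP) lies midway between the tips of the shut fingers; the grasp point (between the pads) lies 19 mm behind it; z points along the fingers, y is the line along which they close (so a half turn about z gives the same grasp; the last joint's range is limited). The gripper opens to 85 mm and grips with 20 to 120 N. Pads are 22 mm wide; open, the fingers measure 114 mm over their backs; the gripper's body (76 mm by 85 mm) begins 54 mm behind the grasp point. The pads swing forward as they close: fully open they stand 13 mm farther back than shut.
Start: joints at [-0.178, 0.527, 1.433, -0, 1.181, -0.178], TCP at [0.625, 0, 0.231] pointing down, gripper open.
Joint ranges: [-3.08, 3.08], [-0.75, 2.2], [0.22, 2.44], [-1.43, 4.57], [0, 2.65], [-2.85, 2.85]. Speed limits (rad/s): [2.79, 2.79, 3.14, 3.14, 3.14, 3.14].

### API

Orientations are given as a 3x3 rotation matrix whose columns are the frame's x, y, z axes.
In Python, from bench import readout, optics, bot gives the robot as it stands.
- The arm moves only by the shell command python3 -m inch 'ROWS'. ROWS is JSON, a list of rows, each an object of numbers: "jaw": the closure, from 0 (fully open) to 1 (shut); "x", "y", "z": the shift along the tool's x, y, z in units of 25 mm (1.0 is 25 mm); "ax", "ay", "az": the turn, a rotation vector about the tool's x, y, z in units of 6 degrees (1.0 is 6 degrees). In form: [{"jaw": .., "x": .., "y": .., "z": .., "ax": .., "ay": .., "az": ..}, ...]. A call has exactly 10 rows; each row is the pose to reach, as a shift and turn from the pose commanded when the call began, along the tool's axes at that moment; what a row does not reach only later rows make up. A row lasts 1/12 s, in which the tool goes at most 41.7 mm and 7.16 degrees, less where a joint would pass 70% of its speed; a pose out of reach is approached as far as the arm can. A call with a gripper value outside its range is refused whole. The fingers move at their own pace and stop on an object; the grip force is fixed at half the most. Time passes only in rows, so rows that repeat a pose let the fingers close, or fill a call up. It gives the time, the measured TCP pose, the force, the opening and the grip force at its end, in the units of the state.
- readout.state(): the state, without advancing time (a new reading comes with each control period).
- optics.capture(name): name is "scene" or "side" or "wrist"; returns the picture (384x512x3 uint8, red, green, blue); there is no depth.
- optics.camera_model(name): a dict with "fx", "fy", "cx", "cy" (pixels), "dist" ([k1, k2, p1, p2, k3] as OpenCV has them; the pictures are not rectified), "eye" and "attitude" of the camera in the world; the wrist camera has in their place "T_tool_cam" (4x4, takes a point from camera to tool coordinates, whose origin is the TCP and whose axes are the flange's). Camera axes: x right, y down, z forward; pixel columns grow to the right and rows downward; lengths in m; the calibration is good to about 2 mm. A picture is of the moment at which its call begins: read the wrist's pose just before it. camera_model takes no time and is no camera call.
- bot.hand_in(): hands the job in; it is judged then, once.
The state is a dict: "t": time; "q": joint angles; "dq": joint speeds; "joint_torque": joint torques, N m; "tool_pos": TCP position; "orientation": TCP orientation; "contact_force": force on the tool from outside, world axes, zero at the start; "torque": the same for the moment, N m; "grip_width": finger opening in m; "finger_force": force on a finger pad.
Only numpy, scipy, OpenCV 4.12 (cv2) and the standard library are available. Lean on these libraries where they do the work, as an engineer would, in place of code of your own. Each camera call takes 0.05 s, during which the arm holds its last target. There are 200 camera calls.

### The job

Finish the flat-pack planter tray: push the loose front panel along its dowels until its bolt head stops inside the cam, then take the flat screwdriver from its block, turn the cam disc clockwise with it until the panel is drawn shut and the cam feels snug, and stand the screwdriver back in its block. Stop as soon as it is snug - forcing the cam on tears the bolt out of the wood - and leave the pot, glue bottle and ribbon spool where they are.

Things in the scene. Friction and masses are not known exactly. Their poses are not given: they have to be found in the camera images.
- front_panel: loose wooden front panel of the planter tray, upright, 204 wide, 18 thick, 60 mm high, 1.5 mm above the table. Origin: table height, middle of its inner face. x points into the tray (closing direction), y along the panel, z up. It slides only along x, on two dowels, with about 3 N friction, and stays where left
- push_point (a point): middle of the panel's outer face (the face away from the tray, 18 mm in front of its inner face), 32 mm above the table; x points into the tray: push here along +x. The panel's steel bolt leaves the inner face 15 mm above the table, ends in a 6 mm round head and is screwed in to a depth that differs by up to 3 mm from tray to tray
- panel_gap (a joint): gap between the panel's inner face and the tray's bottom board, m; 0 = shut. Starts at 0.030 to 0.042. Pushing by hand meets a stop (5 N or more over the sliding friction) somewhere between 0 and 0.0035, by the bolt's depth, where the bolt head reaches the bottom of the cam's mouth; the turning cam closes the rest
- cam_disc: steel cam disc, 30 mm across, let into the tray's 30 mm thick bottom board 34 mm behind its front edge; origin: centre of its top face (z = 0.029). The tray's other three sides rise to z = 0.050. A claw under the disc takes the bolt head at about 0.45 rad of turn and draws about 5.5 mm per rad. The cam stays where it is left, so the blade may be lifted out and set in again
- cam_slot (a point): centre of the mouth of the screwdriver slot (on the disc's axis, z = 0.029). Its x axis runs along the slot: the slot is 17 mm long, 4.2 mm wide, 8 mm deep, closed at its ends, with about 0.15 rad of play for the blade
- cam_turn (a joint): angle of the cam, rad, growing clockwise from above; starts at -0.04 to 0.02 (mouth open), range to 1.6. Turning moment on the driver: 0.1 N m at first, 0.15 to 0.22 drawing the panel, then climbing. Snug, at 0.27 to 0.33 N m: about 0.2 rad after the panel has shut, at 0.65 to 1.35 by the bolt's depth. Bolt pull: 8 N at shut, then 100 N per rad; at 42 N (0.35 N m or more) it tears out
- driver_handle (a point): centre of the screwdriver's handle: black square bar 26 x 26 mm, 60 mm long along the point's z (up while it stands in its block), flat sides facing the point's x and y. Blade tip 90 mm below this point; shaft and blade stick out 60 mm below the handle. Blade 14 mm wide along x, 2.6 mm thick along y (last 2 mm: 12.5 x 1.6). 0.12 kg
- driver_tip (a point): middle of the screwdriver's blade tip; axes as for the handle
- block_hole (a point): centre of the mouth of the driver's hole on top of the dark wooden tool block (70 x 70 x 66 mm high, fixed). The hole is 18 mm along this point's x, 9 mm along its y and goes right through. In it the driver's handle rests on the block's top (handle centre 30 mm above this point), blade along the point's x
- mini_pot_1: small clay pot, 59 mm across, 45 mm high, bystander; origin under its centre
- glue_bottle: small dark bottle with a black dropper top, 33 mm across, 102 mm high, bystander; origin under its centre
- ribbon_gold: spool of gold ribbon lying flat, 68 mm across, 22 mm high, bystander; origin under its centre

How it is judged:
On the way, in this order (a step that is already met when the one before it is completed fails the run):
1. the front panel is pushed in until its bolt head is in the mouth of the still open cam (gap under 5 mm) (value of joint panel_gap below 0.005 m and value of joint cam_turn below 0.3 rad), for 0.2 s.
2. the cam is turned until it holds the bolt head with at least 14 N and the panel is shut (gap under 1 mm) (value of joint panel_gap below 0.001 m and value of joint cam_turn above 0.4 rad and contact force between front_panel and cam_disc above 14 N), for 0.2 s.
At the end, for the whole second after the job is handed in: the panel is shut (gap under 1 mm) with the cam turned past 0.4 rad and holding the bolt head with at least 12 N, and the screwdriver stands upright (within 7 degrees) in its hole, handle resting on the block (handle centre within 8 mm of the hole's axis and at most 36 mm from its mouth) (value of joint panel_gap below 0.001 m and value of joint cam_turn above 0.4 rad and contact force between front_panel and cam_disc above 12 N and distance between driver_handle and block_hole below 0.036 m and horizontal distance between driver_handle and block_hole below 0.008 m and angle between driver_handle's own z axis and vertical below 0.12 rad); the robot touches nothing.
It fails at once if the cam and the bolt head press on each other with more than 42 N (the bolt tears out) (contact force between front_panel and cam_disc above 42 N).
It fails at once if the cam is turned or touched with the fingers instead of the screwdriver (contact force between the fingers and cam_disc above 1 N).
It fails at once if the pot, the glue bottle or the ribbon spool is moved by more than 20 mm (distance of any of mini_pot_1, glue_bottle, ribbon_gold from where it was at the start of the episode above 0.02 m).
It also fails if it takes over 72 s, if anything falls off the work surface, if the arm or the gripper's body presses on something with over 40 N, if the wrist force passes 120 N, or if a joint passes its speed limit or range.

## Working session

There is one attempt and no reset: what is moved stays moved. The work goes in short steps, Python scripts to look and compute and a shell command to move; the robot and the scene stay as the last step left them, time stands still between calls to the robot, and variables do not carry over. Pictures are saved under pics/ and viewed, at most 10 in all, crops included, and the job is handed in when it is done.

```bash
ls; mkdir -p pics; cat > h.py <<'E'
import numpy as np, cv2
from bench import readout, optics, bot
def grab(n,f):
    s=readout.state(); im=optics.capture(n); cv2.imwrite('pics/'+f,im[:,:,::-1]); return s,im
def cam(n,s=None):
    m=optics.camera_model(n); K=np.array([[m['fx'],0,m['cx']],[0,m['fy'],m['cy']],[0,0,1]]); d=np.array(m['dist'],float)
    if n=='wrist':
        T=np.array(m['T_tool_cam']); R=np.array(s['orientation']); p=np.array(s['tool_pos'])
        return K,d,R@T[:3,:3],R@T[:3,3]+p
    return K,d,np.array(m['attitude']),np.array(m['eye'])
def at(c,px,z):
    K,d,R,e=c; u=cv2.undistortPoints(np.array(px,float).reshape(-1,1,2),K,d).reshape(-1,2)
    r=np.c_[u,np.ones(len(u))]@R.T; return e+r*((z-e[2])/r[:,2])[:,None]
def proj(c,P):
    K,d,R,e=c; q=(np.array(P,float).reshape(-1,3)-e)@R
    return cv2.projectPoints(q.reshape(-1,1,3),np.zeros(3),np.zeros(3),K,d)[0].reshape(-1,2)
E
python3 - <<'E'
from h import *
s,a=grab('scene','s0.png'); _,b=grab('wrist','w0.png'); _,c=grab('side','d0.png')
print(s); 
for n in('scene','side','wrist'): print(optics.camera_model(n))
cv2.imwrite('pics/all.png',cv2.resize(a,(800,600))[:,:,::-1])
E
```

```text
pics
{'t': 0.0, 'q': array([-1.78446057e-01,  5.28476478e-01,  1.43393658e+00,  6.64096879e-06,
        1.18141571e+00, -1.78477138e-01]), 'dq': array([-0.00064462,  0.00076468,  0.00023229, -0.00067071,  0.000206  ,
       -0.0014573 ]), 'joint_torque': array([ 2.50220628e-04, -4.42344439e+01, -1.78024775e+01, -2.06930472e-04,
        8.36740597e-03,  2.24214921e-05]), 'tool_pos': array([6.24260495e-01, 1.98410277e-04, 2.30316403e-01]), 'orientation': array([[-2.81095017e-05,  9.99997581e-01, -2.19951298e-03],
       [ 9.99999918e-01,  2.89958792e-05,  4.02957232e-04],
       [ 4.03020034e-04, -2.19950148e-03, -9.99997500e-01]]), 'contact_force': array([-0.6602046 , -0.02799004, -0.439403  ]), 'torque': array([-0.02375254, -0.04371959,  0.01866369]), 'finger_force': 0.0, 'grip_width': 0.08535317657835485}
{'fx': 423.3308739619665, 'fy': 423.3308739619665, 'cx': 253.9498663993735, 'cy': 187.61558220249458, 'dist': array([-0.12645132,  0.        ,  0.        ,  0.        ,  0.        ]), 'eye': array([-0.0770856 ,  1.00952242,  0.71561588]), 'attitude': array([[-0.85812018, -0.2450848
[... 347 characters left out ...]
), 'attitude': array([[ 0.88153571, -0.22769641,  0.41358087],
       [-0.47159214, -0.46598981,  0.74863499],
       [ 0.02226297, -0.85498997, -0.51816649]])}
{'fx': 266.9174408264322, 'fy': 266.9174408264322, 'cx': 252.9454828230586, 'cy': 191.43928363265584, 'dist': array([-0.03936068,  0.        ,  0.        ,  0.        ,  0.        ]), 'T_tool_cam': array([[-9.41078264e-05, -9.62619704e-01, -2.70856598e-01,
         6.83895928e-02],
       [ 9.99999443e-01, -3.75334070e-04,  9.86485834e-04,
         2.12810827e-04],
       [-1.05127241e-03, -2.70856355e-01,  9.62619203e-01,
        -1.40563488e-01],
       [ 0.00000000e+00,  0.00000000e+00,  0.00000000e+00,
         1.00000000e+00]])}
```

View pics/s0.png

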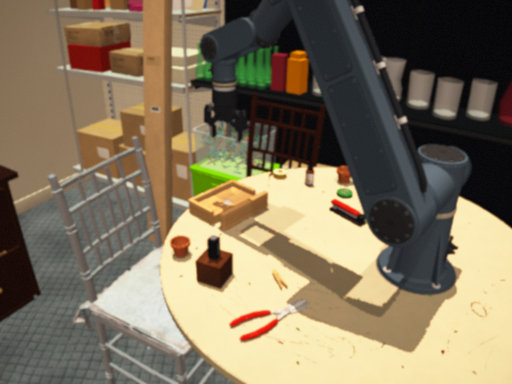

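View pics/w0.png

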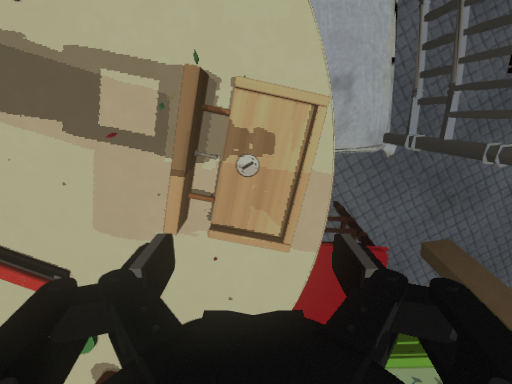

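The scene shows the block with the driver at about (214,265), the pot at (180,246), and the tray at (228,203). The wrist view shows the panel from (190,65) to (172,235), and the cam at (247,166) with its slot tilted. I'll enlarge both.

```bash
python3 - <<'E'
from h import *
a=cv2.imread('pics/s0.png');w=cv2.imread('pics/w0.png')
A=cv2.resize(w[55:255,155:335],None,fx=2.9,fy=2.9,interpolation=cv2.INTER_CUBIC)
B=cv2.resize(a[225:295,190:240],(270,378),interpolation=cv2.INTER_CUBIC)
C=np.zeros((580,800,3),np.uint8);C[:,:522]=A[:580];C[:378,525:795]=B
D=cv2.resize(w[150:182,231:263],(200,200),interpolation=cv2.INTER_CUBIC);C[380:580,560:760]=D
cv2.imwrite('pics/c1.png',C)
E
```

```text
(no output)
```

View pics/c1.png

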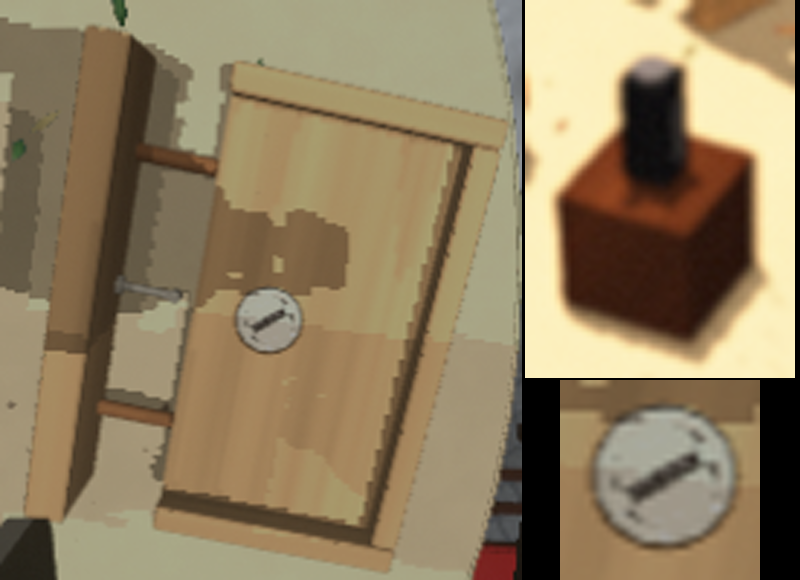

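The crop (2.9x) shows the panel top corners at (88,27), (130,38), (62,520) and (25,513). The disc is at (268,320) and the tray's side tops are at (235,62), (505,122), (390,570) and (155,525). In the block view, the visible top corners are (563,203), (688,235) and (752,158), with the handle top at (655,65).

```bash
python3 - <<'E'
from h import *
s={'tool_pos':[.62426,.0002,.2303],'orientation':[[0,1,-.0022],[1,0,.0004],[.0004,-.0022,-1]]}
w=cam('wrist',s); A=lambda l:[(155+u/2.9,55+v/2.9) for u,v in l]
P=at(w,A([(88,27),(130,38),(62,520),(25,513)]),.0615);print('panel',P.round(4), np.linalg.norm(P[0]-P[3]))
T=at(w,A([(235,62),(505,122),(390,570),(155,525)]),.05);print('tray',T.round(4))
d=at(w,A([(268,320)]),.029);print('disc',d.round(4))
S=at(w,[(231+(u-560)/6.25,150+(v-380)/6.25) for u,v in [(630,498),(698,458)]],.029);print('slot',S.round(4),S.mean(0))
ang=lambda v:np.degrees(np.arctan2(v[1],v[0]))
print('ang panel y',ang(P[0]-P[3]),'tray y',ang(T[0]-T[3]),ang(T[1]-T[2]),'tray x',ang(T[1]-T[0]),ang(T[2]-T[3]),'slot',ang(S[1]-S[0]))
c=cam('scene'); B=lambda l:[(190+(u-525)/5.4,225+v/5.4) for u,v in l]
Q=at(c,B([(563,203),(688,235),(752,158),(622,125)]),.066);print('block',Q.round(4),(Q[0]+Q[2])/2, ang(Q[1]-Q[0]),ang(Q[2]-Q[1]),np.linalg.norm(Q[1]-Q[0]),np.linalg.norm(Q[2]-Q[1]))
print('handle top',at(c,B([(655,67)]),.126))
E
```

```text
panel [[ 0.5519  0.1233  0.0615]
 [ 0.5673  0.1194  0.0615]
 [ 0.5274 -0.0748  0.0615]
 [ 0.5114 -0.0716  0.0615]] 0.19906336757452392
tray [[ 0.6055  0.1124  0.05  ]
 [ 0.7116  0.0906  0.05  ]
 [ 0.6732 -0.1051  0.05  ]
 [ 0.5659 -0.0825  0.05  ]]
disc [[0.6172 0.0076 0.029 ]]
slot [[0.6104 0.0029 0.029 ]
 [0.6246 0.0113 0.029 ]] [0.61748524 0.00714027 0.029     ]
ang panel y 78.26861196226955 tray y 78.54217892024995 78.90815971792776 tray x -11.63654559387696 -11.893875543025617 slot 30.683032808999886
block [[0.4705 0.3563 0.066 ]
 [0.4083 0.345  0.066 ]
 [0.4159 0.2811 0.066 ]
 [0.4839 0.2922 0.066 ]] [0.4431971  0.31871477 0.066     ] -169.70724297873434 -83.24367870878808 0.0632278432701535 0.06430742814514362
handle top [[0.44611352 0.31397801 0.126     ]]
```

```bash
python3 -m inch '[{"jaw":1,"x":0.3,"y":-1.4,"z":0.5,"az":0.6},{"jaw":1,"x":0.7,"y":-2.8,"z":1,"az":1.2},{"jaw":1,"x":1.1,"y":-4.2,"z":2,"az":1.93},{"jaw":1,"x":1.32,"y":-5.06,"z":3.3,"az":1.93},{"jaw":1,"x":1.32,"y":-5.06,"z":4.8,"az":1.93},{"jaw":1,"x":1.32,"y":-5.06,"z":6.3,"az":1.93},{"jaw":1,"x":1.32,"y":-5.06,"z":7.5,"az":1.93},{"jaw":1,"x":1.32,"y":-5.06,"z":8.2,"az":1.93},{"jaw":1,"x":1.32,"y":-5.06,"z":8.2,"az":1.93},{"jaw":1,"x":1.32,"y":-5.06,"z":8.2,"az":1.93}]'
python3 - <<'E'
from h import *
s=readout.state();print(s['tool_pos'],s['orientation'],s['contact_force'])
E
```

```text
[6.24447068e-01 1.38737058e-04 2.30545989e-01] [[-5.56826468e-06  9.99998582e-01 -1.68378029e-03]
 [ 9.99999954e-01  6.07645652e-06  3.01811040e-04]
 [ 3.01820844e-04 -1.68377853e-03 -9.99998537e-01]] [ 1.02513043 -0.07731376 -0.01095565]invalid input at $[0]: expected keys jaw, x, y, z, ax, ay, az
```

Every key is required, so I'll fill them all in.

```bash
python3 -m inch '[{"jaw":1,"x":0.3,"y":-1.4,"z":0.5,"ax":0,"ay":0,"az":0.6},{"jaw":1,"x":0.7,"y":-2.8,"z":1,"ax":0,"ay":0,"az":1.2},{"jaw":1,"x":1.1,"y":-4.2,"z":2,"ax":0,"ay":0,"az":1.93},{"jaw":1,"x":1.32,"y":-5.06,"z":3.3,"ax":0,"ay":0,"az":1.93},{"jaw":1,"x":1.32,"y":-5.06,"z":4.8,"ax":0,"ay":0,"az":1.93},{"jaw":1,"x":1.32,"y":-5.06,"z":6.3,"ax":0,"ay":0,"az":1.93},{"jaw":1,"x":1.32,"y":-5.06,"z":7.5,"ax":0,"ay":0,"az":1.93},{"jaw":1,"x":1.32,"y":-5.06,"z":8.2,"ax":0,"ay":0,"az":1.93},{"jaw":1,"x":1.32,"y":-5.06,"z":8.2,"ax":0,"ay":0,"az":1.93},{"jaw":1,"x":1.32,"y":-5.06,"z":8.2,"ax":0,"ay":0,"az":1.93}]'
python3 - <<'E'
from h import *
s=readout.state();print(s['tool_pos'],s['orientation'],s['contact_force'])
E
```

```text
t: 0.98
tool_pos: [0.4979, 0.0331, 0.0255]
orientation: [[0.201, 0.98, -0.002], [0.98, -0.201, 0.0], [-0.0, -0.002, -1.0]]
contact_force: [-1.5, 0.1, 0.6]
grip_width: 0.0
finger_force: 0.0
[0.49789396 0.03310371 0.0255392 ] [[ 2.00788664e-01  9.79631517e-01 -2.45023793e-03]
 [ 9.79634575e-01 -2.00788308e-01  3.93119843e-04]
 [-1.06866541e-04 -2.47927181e-03 -9.99996921e-01]] [-1.51477883  0.08126376  0.63733429]
```

```bash
python3 -m inch '[{"jaw":1,"x":0,"y":0.2,"z":0,"ax":0,"ay":0,"az":0},{"jaw":1,"x":0,"y":0.4,"z":0,"ax":0,"ay":0,"az":0},{"jaw":1,"x":0,"y":0.6,"z":0,"ax":0,"ay":0,"az":0},{"jaw":1,"x":0,"y":0.8,"z":0,"ax":0,"ay":0,"az":0},{"jaw":1,"x":0,"y":1.0,"z":0,"ax":0,"ay":0,"az":0},{"jaw":1,"x":0,"y":1.2,"z":0,"ax":0,"ay":0,"az":0},{"jaw":1,"x":0,"y":1.4,"z":0,"ax":0,"ay":0,"az":0},{"jaw":1,"x":0,"y":1.55,"z":0,"ax":0,"ay":0,"az":0},{"jaw":1,"x":0,"y":1.7,"z":0,"ax":0,"ay":0,"az":0},{"jaw":1,"x":0,"y":1.8,"z":0,"ax":0,"ay":0,"az":0}]'
python3 -m inch '[{"jaw":1,"x":0,"y":0.02,"z":0,"ax":0,"ay":0,"az":0},{"jaw":1,"x":0,"y":0.04,"z":0,"ax":0,"ay":0,"az":0},{"jaw":1,"x":0,"y":0.06,"z":0,"ax":0,"ay":0,"az":0},{"jaw":1,"x":0,"y":0.08,"z":0,"ax":0,"ay":0,"az":0},{"jaw":1,"x":0,"y":0.1,"z":0,"ax":0,"ay":0,"az":0},{"jaw":1,"x":0,"y":0.12,"z":0,"ax":0,"ay":0,"az":0},{"jaw":1,"x":0,"y":0.14,"z":0,"ax":0,"ay":0,"az":0},{"jaw":1,"x":0,"y":0.16,"z":0,"ax":0,"ay":0,"az":0},{"jaw":1,"x":0,"y":0.16,"z":0,"ax":0,"ay":0,"az":0},{"jaw":1,"x":0,"y":0.16,"z":0,"ax":0,"ay":0,"az":0}]'
```

```text
t: 1.82
tool_pos: [0.5436, 0.0238, 0.0263]
orientation: [[0.201, 0.98, 0.001], [0.98, -0.201, -0.0], [0.0, 0.001, -1.0]]
contact_force: [-1.5, 1.4, 2.0]
grip_width: 0.0
finger_force: 1.4
t: 2.65
tool_pos: [0.5465, 0.0232, 0.0262]
orientation: [[0.201, 0.98, -0.0], [0.98, -0.201, -0.0], [-0.0, -0.0, -1.0]]
contact_force: [-2.2, 1.0, 0.9]
grip_width: 0.0001
finger_force: 1.3
```

```bash
python3 -m inch '[{"jaw":1,"x":0,"y":0.01,"z":0,"ax":0,"ay":0,"az":0},{"jaw":1,"x":0,"y":0.02,"z":0,"ax":0,"ay":0,"az":0},{"jaw":1,"x":0,"y":0.03,"z":0,"ax":0,"ay":0,"az":0},{"jaw":1,"x":0,"y":0.04,"z":0,"ax":0,"ay":0,"az":0},{"jaw":1,"x":0,"y":0.05,"z":0,"ax":0,"ay":0,"az":0},{"jaw":1,"x":0,"y":0.06,"z":0,"ax":0,"ay":0,"az":0},{"jaw":1,"x":0,"y":0.07,"z":0,"ax":0,"ay":0,"az":0},{"jaw":1,"x":0,"y":0.08,"z":0,"ax":0,"ay":0,"az":0},{"jaw":1,"x":0,"y":0.08,"z":0,"ax":0,"ay":0,"az":0},{"jaw":1,"x":0,"y":0.08,"z":0,"ax":0,"ay":0,"az":0}]'
python3 - <<'E'
from h import *
s,w=grab('wrist','w1.png'); print(list(s['tool_pos']),s['orientation'].tolist(),s['contact_force'])
A=cv2.resize(w[0:384,100:420],None,fx=1.55,fy=1.55,interpolation=cv2.INTER_CUBIC);cv2.imwrite('pics/w1c.png',A[:,:,::-1])
E
```

```text
t: 3.48
tool_pos: [0.5485, 0.0228, 0.0263]
orientation: [[0.201, 0.98, 0.0], [0.98, -0.201, -0.0], [-0.0, 0.0, -1.0]]
contact_force: [-3.8, 0.4, 0.5]
grip_width: 0.0003
finger_force: 1.3
[np.float64(0.5485188547991784), np.float64(0.02276082645576133), np.float64(0.02625059484164041)] [[0.20070725786077617, 0.979651258585872, 9.051588168016514e-05], [0.9796512625958781, -0.200707255239265, -3.7264223783362386e-05], [-1.8338749562005234e-05, 9.615319794493063e-05, -0.9999999952091263]] [-3.79013042  0.40131292  0.48057565]
```

View pics/w1c.png

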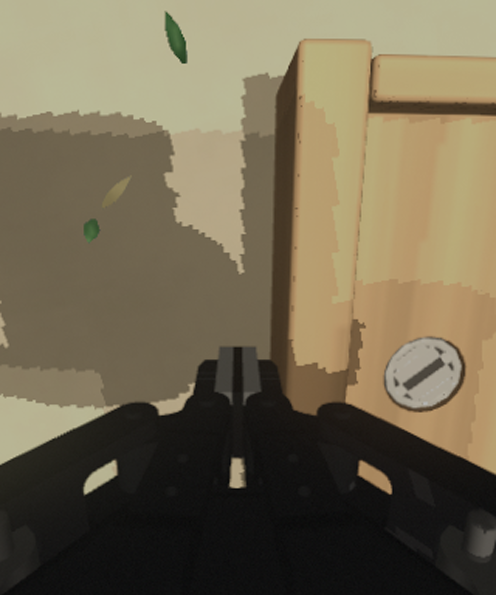

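The panel is nearly shut: only a small gap is left at the corner (370,60). The disc is at (424,374), with its slot running from (403,388) to (446,358).

```bash
python3 - <<'E'
from h import *
s={'tool_pos':[.54852,.02276,.02625],'orientation':[[.2007,.97965,0],[.97965,-.2007,0],[0,0,-1]]}
w=cam('wrist',s);A=lambda l:[(100+u/1.55,v/1.55) for u,v in l]
ang=lambda v:np.degrees(np.arctan2(v[1],v[0]))
d=at(w,A([(424.5,374)]),.029);S=at(w,A([(403,389),(446,359)]),.029)
print(d,S,S.mean(0),ang(S[1]-S[0]),np.linalg.norm(S[1]-S[0]))
P=at(w,A([(301,41),(371,41),(348,400)]),.0615);T=at(w,A([(371,58)]),.05);print(P,T,ang(P[1]-P[2]))
n=np.array([np.cos(np.radians(-11.6)),np.sin(np.radians(-11.6)),0])
print('inner face->cam mm',(d-P[1:])@n,(P[1]-P[0])@n,(T-P[1])@n)
E
python3 -m inch '[{"jaw":1,"x":0,"y":0.01,"z":0,"ax":0,"ay":0,"az":0},{"jaw":1,"x":0,"y":0.02,"z":0,"ax":0,"ay":0,"az":0},{"jaw":1,"x":0,"y":0.03,"z":0,"ax":0,"ay":0,"az":0},{"jaw":1,"x":0,"y":0.04,"z":0,"ax":0,"ay":0,"az":0},{"jaw":1,"x":0,"y":0.05,"z":0,"ax":0,"ay":0,"az":0},{"jaw":1,"x":0,"y":0.06,"z":0,"ax":0,"ay":0,"az":0},{"jaw":1,"x":0,"y":0.06,"z":0,"ax":0,"ay":0,"az":0},{"jaw":1,"x":0,"y":0.06,"z":0,"ax":0,"ay":0,"az":0},{"jaw":1,"x":0,"y":0.06,"z":0,"ax":0,"ay":0,"az":0},{"jaw":1,"x":0,"y":0.06,"z":0,"ax":0,"ay":0,"az":0}]'
```

```text
[[0.61665141 0.00882213 0.029     ]] [[0.60822863 0.00433247 0.029     ]
 [0.62494049 0.01321351 0.029     ]] [0.61658456 0.00877299 0.029     ] 27.987129213866815 0.018925091989904816
[[0.58310704 0.11726534 0.0615    ]
 [0.59891186 0.1142171  0.0615    ]
 [0.58153501 0.0242782  0.0615    ]] [[0.60237745 0.11294254 0.05      ]] 79.06478095197502
inner face->cam mm [0.03856983 0.03750703] 0.016094941594927463 [0.00365109]
t: 4.37
tool_pos: [0.55, 0.0225, 0.0263]
orientation: [[0.201, 0.98, 0.0], [0.98, -0.201, -0.0], [-0.0, 0.0, -1.0]]
contact_force: [-2.6, -1.0, -0.2]
grip_width: -0.0001
finger_force: 1.3
```

```bash
python3 -m inch '[{"jaw":1,"x":0,"y":0.01,"z":0,"ax":0,"ay":0,"az":0},{"jaw":1,"x":0,"y":0.02,"z":0,"ax":0,"ay":0,"az":0},{"jaw":1,"x":0,"y":0.03,"z":0,"ax":0,"ay":0,"az":0},{"jaw":1,"x":0,"y":0.04,"z":0,"ax":0,"ay":0,"az":0},{"jaw":1,"x":0,"y":0.05,"z":0,"ax":0,"ay":0,"az":0},{"jaw":1,"x":0,"y":0.06,"z":0,"ax":0,"ay":0,"az":0},{"jaw":1,"x":0,"y":0.06,"z":0,"ax":0,"ay":0,"az":0},{"jaw":1,"x":0,"y":0.06,"z":0,"ax":0,"ay":0,"az":0},{"jaw":1,"x":0,"y":0.06,"z":0,"ax":0,"ay":0,"az":0},{"jaw":1,"x":0,"y":0.06,"z":0,"ax":0,"ay":0,"az":0}]'
```

```text
t: 5.2
tool_pos: [0.5515, 0.0222, 0.0263]
orientation: [[0.201, 0.98, 0.0], [0.98, -0.201, -0.0], [0.0, 0.0, -1.0]]
contact_force: [-2.1, 0.8, -0.3]
grip_width: 0.0001
finger_force: 1.3
```

```bash
python3 -m inch '[{"jaw":1,"x":0,"y":0.01,"z":0,"ax":0,"ay":0,"az":0},{"jaw":1,"x":0,"y":0.02,"z":0,"ax":0,"ay":0,"az":0},{"jaw":1,"x":0,"y":0.03,"z":0,"ax":0,"ay":0,"az":0},{"jaw":1,"x":0,"y":0.04,"z":0,"ax":0,"ay":0,"az":0},{"jaw":1,"x":0,"y":0.05,"z":0,"ax":0,"ay":0,"az":0},{"jaw":1,"x":0,"y":0.06,"z":0,"ax":0,"ay":0,"az":0},{"jaw":1,"x":0,"y":0.06,"z":0,"ax":0,"ay":0,"az":0},{"jaw":1,"x":0,"y":0.06,"z":0,"ax":0,"ay":0,"az":0},{"jaw":1,"x":0,"y":0.06,"z":0,"ax":0,"ay":0,"az":0},{"jaw":1,"x":0,"y":0.06,"z":0,"ax":0,"ay":0,"az":0}]'
```

```text
t: 6.03
tool_pos: [0.5517, 0.0221, 0.0263]
orientation: [[0.201, 0.98, -0.002], [0.98, -0.201, 0.0], [-0.0, -0.002, -1.0]]
contact_force: [-5.8, -0.7, 1.4]
grip_width: -0.0004
finger_force: 2.7
```

```bash
python3 -m inch '[{"jaw":1,"x":0,"y":0.01,"z":0,"ax":0,"ay":0,"az":0},{"jaw":1,"x":0,"y":0.02,"z":0,"ax":0,"ay":0,"az":0},{"jaw":1,"x":0,"y":0.03,"z":0,"ax":0,"ay":0,"az":0},{"jaw":1,"x":0,"y":0.04,"z":0,"ax":0,"ay":0,"az":0},{"jaw":1,"x":0,"y":0.05,"z":0,"ax":0,"ay":0,"az":0},{"jaw":1,"x":0,"y":0.05,"z":0,"ax":0,"ay":0,"az":0},{"jaw":1,"x":0,"y":0.05,"z":0,"ax":0,"ay":0,"az":0},{"jaw":1,"x":0,"y":0.05,"z":0,"ax":0,"ay":0,"az":0},{"jaw":1,"x":0,"y":0.05,"z":0,"ax":0,"ay":0,"az":0},{"jaw":1,"x":0,"y":0.05,"z":0,"ax":0,"ay":0,"az":0}]'
```

```text
t: 6.87
tool_pos: [0.5517, 0.0221, 0.0263]
orientation: [[0.2, 0.98, -0.005], [0.98, -0.2, 0.001], [-0.0, -0.005, -1.0]]
contact_force: [-7.2, 0.9, 3.3]
grip_width: -0.0
finger_force: 3.7
```

```bash
python3 -m inch '[{"jaw":1,"x":0,"y":-0.7,"z":0,"ax":0,"ay":0,"az":0},{"jaw":1,"x":0,"y":-1.5,"z":-0.8,"ax":0,"ay":0,"az":0},{"jaw":1,"x":0.5,"y":-1.8,"z":-2.2,"ax":0,"ay":0,"az":-0.5},{"jaw":1,"x":1,"y":-2.1,"z":-3.7,"ax":0,"ay":0,"az":-1},{"jaw":0.5,"x":1.6,"y":-2.5,"z":-5.2,"ax":0,"ay":0,"az":-1.5},{"jaw":0,"x":2.2,"y":-2.9,"z":-6.6,"ax":0,"ay":0,"az":-2},{"jaw":0,"x":3,"y":-3.2,"z":-8,"ax":0,"ay":0,"az":-2.5},{"jaw":0,"x":4.3,"y":-3.8,"z":-8.5,"ax":0,"ay":0,"az":-3},{"jaw":0,"x":5.7,"y":-4.5,"z":-8.5,"ax":0,"ay":0,"az":-3.35},{"jaw":0,"x":7,"y":-5.1,"z":-8.5,"ax":0,"ay":0,"az":-3.35}]'
python3 - <<'E'
from h import *
s,w=grab('wrist','w2.png');print(s['tool_pos'].tolist(),s['orientation'].tolist())
cv2.imwrite('pics/w2c.png',cv2.resize(w[0:300],None,fx=1.56,fy=1.56,interpolation=cv2.INTER_CUBIC)[:,:,::-1])
E
```

```text
t: 7.7
tool_pos: [0.467, 0.221, 0.2418]
orientation: [[-0.148, 0.989, 0.01], [0.989, 0.148, 0.003], [0.001, 0.011, -1.0]]
contact_force: [0.3, 0.4, -1.2]
grip_width: 0.0722
finger_force: 0.0
[0.46695568675450533, 0.22098807892736524, 0.2418411717761273] [[-0.14840944178689547, 0.9888730741610776, 0.010231362945487415], [0.9889250718959859, 0.14838716908824004, 0.002906927157183031], [0.0013563790108907122, 0.010549466773172665, -0.9999434328934715]]
```

View pics/w2c.png

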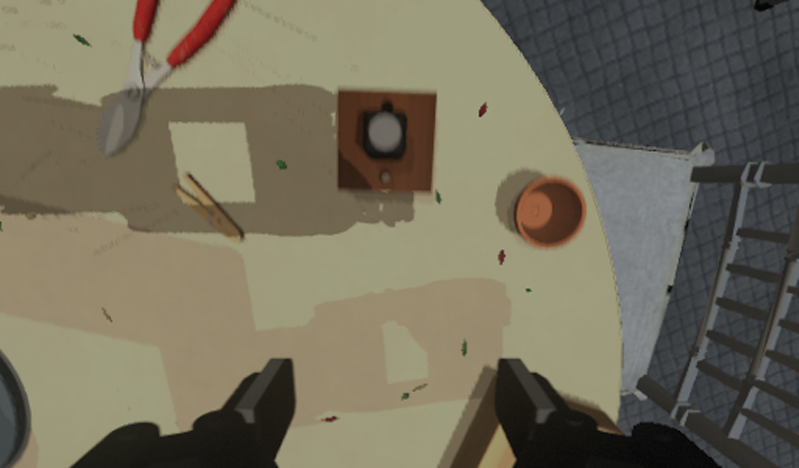

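The view shows the block top with corners at (338,90), (437,94), (432,192) and (338,191), and the handle top at (384,133). The pot is at (550,212), clear of the block.

```bash
python3 - <<'E'
from h import *
s={'tool_pos':[0.46695568675450533, 0.22098807892736524, 0.2418411717761273],'orientation':[[-0.14840944178689547, 0.9888730741610776, 0.010231362945487415], [0.9889250718959859, 0.14838716908824004, 0.002906927157183031], [0.0013563790108907122, 0.010549466773172665, -0.9999434328934715]]}
w=cam('wrist',s);A=lambda l:[(u/1.56,v/1.56) for u,v in l]
ang=lambda v:np.degrees(np.arctan2(v[1],v[0]))
Q=at(w,A([(338,90),(437,94),(432,192),(338,191)]),.066);print(Q,Q.mean(0),ang(Q[1]-Q[0]),ang(Q[2]-Q[3]),ang(Q[0]-Q[3]),ang(Q[1]-Q[2]))
print(at(w,A([(384.5,132)]),.126))
r=readout.state();print(r['tool_pos'],r['orientation'])
E
```

```text
[[0.41077799 0.34487536 0.066     ]
 [0.4796022  0.35267839 0.066     ]
 [0.48750543 0.28605319 0.066     ]
 [0.41877432 0.27651992 0.066     ]] [0.44916498 0.31503172 0.066     ] 6.468354233556444 7.896756503582288 96.67223257981276 96.76494650978033
[[0.44849893 0.31573413 0.126     ]]
[0.46436595 0.22654939 0.2411145 ] [[-0.15134717  0.98845451  0.00719207]
 [ 0.9884611   0.15129438  0.00739362]
 [ 0.00622014  0.00822808 -0.9999468 ]]
```

```bash
python3 -m inch '[{"jaw":0,"x":0.8,"y":0,"z":0,"ax":0,"ay":0,"az":0.25},{"jaw":0,"x":2,"y":0,"z":0,"ax":0,"ay":0,"az":0.25},{"jaw":0,"x":3,"y":0,"z":0.5,"ax":0,"ay":0,"az":0.25},{"jaw":0,"x":3.6,"y":-0.03,"z":1.5,"ax":0,"ay":0,"az":0.25},{"jaw":0,"x":3.92,"y":-0.03,"z":2.3,"ax":0,"ay":0,"az":0.25},{"jaw":0,"x":3.92,"y":-0.03,"z":3,"ax":0,"ay":0,"az":0.25},{"jaw":0,"x":3.92,"y":-0.03,"z":3,"ax":0,"ay":0,"az":0.25},{"jaw":0,"x":3.92,"y":-0.03,"z":3,"ax":0,"ay":0,"az":0.25},{"jaw":0,"x":3.92,"y":-0.03,"z":3,"ax":0,"ay":0,"az":0.25},{"jaw":0,"x":3.92,"y":-0.03,"z":3,"ax":0,"ay":0,"az":0.25}]'
```

```text
t: 8.58
tool_pos: [0.4507, 0.3157, 0.1654]
orientation: [[-0.121, 0.993, 0.004], [0.993, 0.121, 0.002], [0.001, 0.004, -1.0]]
contact_force: [0.2, -0.6, -0.4]
grip_width: 0.0854
finger_force: 0.0
```

```bash
python3 -m inch '[{"jaw":0,"x":0,"y":-0.09,"z":0.5,"ax":0,"ay":0,"az":0},{"jaw":0,"x":0,"y":-0.09,"z":1.2,"ax":0,"ay":0,"az":0},{"jaw":0,"x":0,"y":-0.09,"z":2,"ax":0,"ay":0,"az":0},{"jaw":0,"x":0,"y":-0.09,"z":2.7,"ax":0,"ay":0,"az":0},{"jaw":0,"x":0,"y":-0.09,"z":3.1,"ax":0,"ay":0,"az":0},{"jaw":0,"x":0,"y":-0.09,"z":3.33,"ax":0,"ay":0,"az":0},{"jaw":0.3,"x":0,"y":-0.09,"z":3.33,"ax":0,"ay":0,"az":0},{"jaw":0.5,"x":0,"y":-0.09,"z":3.33,"ax":0,"ay":0,"az":0},{"jaw":0.6,"x":0,"y":-0.09,"z":3.33,"ax":0,"ay":0,"az":0},{"jaw":0.7,"x":0,"y":-0.09,"z":3.33,"ax":0,"ay":0,"az":0}]'
python3 -m inch '[{"jaw":0.8,"x":0,"y":0,"z":0,"ax":0,"ay":0,"az":0},{"jaw":0.9,"x":0,"y":0,"z":0,"ax":0,"ay":0,"az":0},{"jaw":1,"x":0,"y":0,"z":0,"ax":0,"ay":0,"az":0},{"jaw":1,"x":0,"y":0,"z":0,"ax":0,"ay":0,"az":0},{"jaw":1,"x":0,"y":0,"z":0,"ax":0,"ay":0,"az":0},{"jaw":1,"x":0,"y":0,"z":0,"ax":0,"ay":0,"az":0},{"jaw":1,"x":0,"y":0,"z":0,"ax":0,"ay":0,"az":0},{"jaw":1,"x":0,"y":0,"z":0,"ax":0,"ay":0,"az":0},{"jaw":1,"x":0,"y":0,"z":0,"ax":0,"ay":0,"az":0},{"jaw":1,"x":0,"y":0,"z":0,"ax":0,"ay":0,"az":0}]'
```

```text
t: 9.42
tool_pos: [0.4475, 0.3155, 0.0816]
orientation: [[-0.122, 0.992, 0.002], [0.993, 0.122, 0.001], [0.001, 0.002, -1.0]]
contact_force: [0.1, -0.7, 1.1]
grip_width: 0.0386
finger_force: 0.0
t: 10.25
tool_pos: [0.4474, 0.3155, 0.0815]
orientation: [[-0.122, 0.992, 0.002], [0.992, 0.122, 0.001], [0.001, 0.002, -1.0]]
contact_force: [-0.1, -1.4, 6.0]
grip_width: 0.0252
finger_force: 59.3
```

```bash
python3 -m inch '[{"jaw":1,"x":0,"y":0,"z":-0.3,"ax":0,"ay":0,"az":0},{"jaw":1,"x":0,"y":0,"z":-1,"ax":0,"ay":0,"az":0},{"jaw":1,"x":0,"y":0,"z":-2,"ax":0,"ay":0,"az":0},{"jaw":1,"x":0,"y":0,"z":-3,"ax":0,"ay":0,"az":0},{"jaw":1,"x":-0.2,"y":0,"z":-4,"ax":0,"ay":0,"az":0},{"jaw":1,"x":-1,"y":0,"z":-4.4,"ax":0,"ay":0,"az":0},{"jaw":1,"x":-2,"y":0,"z":-4.4,"ax":0,"ay":0,"az":0},{"jaw":1,"x":-2.6,"y":0,"z":-4.4,"ax":0,"ay":0,"az":0},{"jaw":1,"x":-2.8,"y":0,"z":-4.4,"ax":0,"ay":0,"az":0},{"jaw":1,"x":-2.8,"y":0,"z":-4.4,"ax":0,"ay":0,"az":0}]'
python3 - <<'E'
from h import *
s,w=grab('wrist','w3.png');print(s['tool_pos'].tolist(),s['orientation'].tolist())
c=cam('wrist',s);p=s['tool_pos'];print(proj(c,[[.4485,.3155,.066],p+s['orientation']@np.array([0,0,.0755])]))
cv2.imwrite('pics/w3c.png',cv2.resize(w[0:360,120:400],None,fx=1.66,fy=1.66,interpolation=cv2.INTER_CUBIC)[:,:,::-1])
E
```

```text
t: 11.08
tool_pos: [0.4551, 0.2448, 0.1906]
orientation: [[-0.12, 0.993, -0.001], [0.993, 0.12, -0.0], [-0.0, -0.001, -1.0]]
contact_force: [-1.2, -0.1, -0.4]
grip_width: 0.0254
finger_force: 59.9
[0.4551178754464468, 0.24477277126440777, 0.19060663691055665] [[-0.12011936790002202, 0.9927591452335481, -0.0007855001299528742], [0.9927594558587999, 0.12011931747667301, -0.00011122894370387957], [-1.606981158893394e-05, -0.0007931734319989302, -0.9999996853087842]]
[[254.58393266 113.67841475]
 [252.46219123 199.99319788]]
```

View pics/w3c.png

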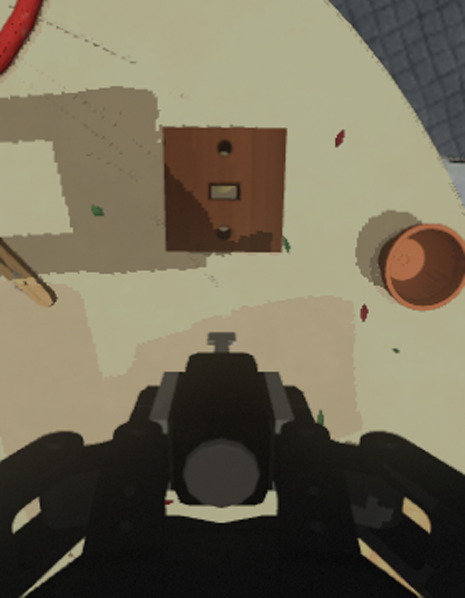

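The blade lies along tool y. The hole at (224,191), which is raw pixel (255,115), is also along tool y and falls where predicted. Next I go to hover over the cam, with the blade turned to about 29.5°.

```bash
python3 -m inch '[{"jaw":1,"x":-0.6,"y":0.3,"z":0,"ax":0,"ay":0,"az":-0.3},{"jaw":1,"x":-1.6,"y":0.8,"z":0,"ax":0,"ay":0,"az":-0.9},{"jaw":1,"x":-2.9,"y":1.5,"z":0,"ax":0,"ay":0,"az":-1.6},{"jaw":1,"x":-4.3,"y":2.2,"z":0,"ax":0,"ay":0,"az":-2.3},{"jaw":1,"x":-5.7,"y":2.95,"z":0,"ax":0,"ay":0,"az":-3},{"jaw":1,"x":-7.1,"y":3.7,"z":0,"ax":0,"ay":0,"az":-3.5},{"jaw":1,"x":-8.4,"y":4.4,"z":0.3,"ax":0,"ay":0,"az":-3.75},{"jaw":1,"x":-9.4,"y":4.9,"z":0.8,"ax":0,"ay":0,"az":-3.75},{"jaw":1,"x":-10,"y":5.2,"z":1.4,"ax":0,"ay":0,"az":-3.75},{"jaw":1,"x":-10.17,"y":5.29,"z":2,"ax":0,"ay":0,"az":-3.75}]'
python3 -m inch '[{"jaw":1,"x":0,"y":0,"z":0.2,"ax":0,"ay":0,"az":0},{"jaw":1,"x":0,"y":0,"z":0.2,"ax":0,"ay":0,"az":0},{"jaw":1,"x":0,"y":0,"z":0.2,"ax":0,"ay":0,"az":0},{"jaw":1,"x":0,"y":0,"z":0.2,"ax":0,"ay":0,"az":0},{"jaw":1,"x":0,"y":0,"z":0.2,"ax":0,"ay":0,"az":0},{"jaw":1,"x":0,"y":0,"z":0.2,"ax":0,"ay":0,"az":0},{"jaw":1,"x":0,"y":0,"z":0.2,"ax":0,"ay":0,"az":0},{"jaw":1,"x":0,"y":0,"z":0.2,"ax":0,"ay":0,"az":0},{"jaw":1,"x":0,"y":0,"z":0.2,"ax":0,"ay":0,"az":0},{"jaw":1,"x":0,"y":0,"z":0.2,"ax":0,"ay":0,"az":0}]'
python3 - <<'E'
from h import *
s,w=grab('wrist','w4.png');print(s['tool_pos'].tolist(),s['orientation'].tolist(),s['torque'],s['contact_force'])
cv2.imwrite('pics/w4c.png',cv2.resize(w[140:240,190:320],(780,600),interpolation=cv2.INTER_CUBIC)[:,:,::-1])
E
```

```text
t: 11.97
tool_pos: [0.6207, 0.0074, 0.1398]
orientation: [[-0.491, 0.871, 0.003], [0.871, 0.491, -0.001], [-0.002, 0.002, -1.0]]
contact_force: [0.2, 0.3, -1.0]
grip_width: 0.0253
finger_force: 59.8
t: 12.8
tool_pos: [0.6177, 0.0095, 0.1357]
orientation: [[-0.493, 0.87, 0.0], [0.87, 0.493, -0.0], [-0.0, 0.0, -1.0]]
contact_force: [-0.4, -0.1, -1.0]
grip_width: 0.0253
finger_force: 59.8
[0.6177107839528323, 0.009546080413352571, 0.13574480392341381] [[-0.4927001813786406, 0.8701990970291985, 0.00025059733057095963], [0.8701991217418217, 0.49270020106436485, -1.977110288231543e-05], [-0.0001406741510339612, 0.00020832835099751133, -0.9999999684050401]] [-0.01336083  0.01616456  0.00431251] [-0.3833476  -0.07191726 -0.98592449]
```

View pics/w4c.png

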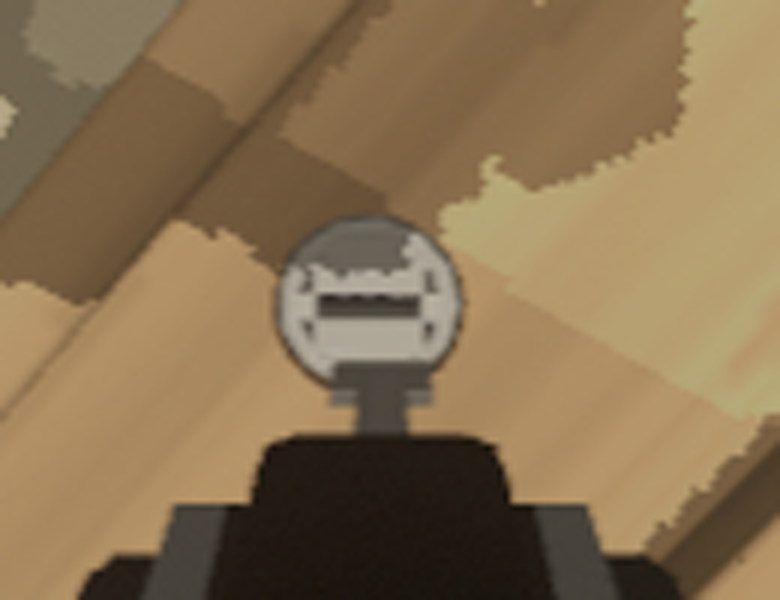

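The slot runs horizontally from (317,307) to (421,307), parallel to the blade. The blade tip's end edge runs from (334,362) to (431,362).

```bash
python3 - <<'E'
from h import *
s=readout.state();c=cam('wrist',s);R=s['orientation'];p=s['tool_pos']
f=lambda u,v:[(190+u/6,140+v/6)]
S=at(c,f(369,307),.029)[0]
for dz in(-.0015,0,.0015):
    T=at(c,f(382,362),p[2]-.0755+dz)[0]; print('tip in tool mm',(T-p)@R*1e3,'slot in tool',(S-p)@R*1e3,S)
for u in [(317,307),(421,307),(334,362),(431,362)]:print((at(c,f(*u),.029 if u[1]<350 else p[2]-.0755)[0]-p)@R*1e3)
E
```

```text
tip in tool mm [-0.92651484  0.91615    77.00017732] slot in tool [ -1.11438987  -1.09106321 106.6789274 ] [0.61730543 0.0080095  0.029     ]
tip in tool mm [-0.44953229  0.91194517 75.50014121] slot in tool [ -1.11438987  -1.09106321 106.6789274 ] [0.61730543 0.0080095  0.029     ]
tip in tool mm [2.74502624e-02 9.07740338e-01 7.40001051e+01] slot in tool [ -1.11438987  -1.09106321 106.6789274 ] [0.61730543 0.0080095  0.029     ]
[ -1.11333545  -9.42937877 106.6779497 ]
[ -1.11542165   7.24697133 106.67990508]
[-0.44888582 -5.88006002 75.49934483]
[-0.45077009  7.84564721 75.50095424]
```

```bash
python3 -m inch '[{"jaw":1,"x":-0.01,"y":-0.08,"z":0.2,"ax":0,"ay":0,"az":0},{"jaw":1,"x":-0.01,"y":-0.08,"z":0.5,"ax":0,"ay":0,"az":0},{"jaw":1,"x":-0.01,"y":-0.08,"z":0.8,"ax":0,"ay":0,"az":0},{"jaw":1,"x":-0.01,"y":-0.08,"z":1,"ax":0,"ay":0,"az":0},{"jaw":1,"x":-0.01,"y":-0.08,"z":1.1,"ax":0,"ay":0,"az":0},{"jaw":1,"x":-0.01,"y":-0.08,"z":1.16,"ax":0,"ay":0,"az":0},{"jaw":1,"x":-0.01,"y":-0.08,"z":1.21,"ax":0,"ay":0,"az":0},{"jaw":1,"x":-0.01,"y":-0.08,"z":1.26,"ax":0,"ay":0,"az":0},{"jaw":1,"x":-0.01,"y":-0.08,"z":1.31,"ax":0,"ay":0,"az":0},{"jaw":1,"x":-0.01,"y":-0.08,"z":1.36,"ax":0,"ay":0,"az":0}]'
python3 -m inch '[{"jaw":1,"x":0,"y":0,"z":0.03,"ax":0,"ay":0,"az":0},{"jaw":1,"x":0,"y":0,"z":0.06,"ax":0,"ay":0,"az":0},{"jaw":1,"x":0,"y":0,"z":0.09,"ax":0,"ay":0,"az":0},{"jaw":1,"x":0,"y":0,"z":0.1,"ax":0,"ay":0,"az":0},{"jaw":1,"x":0,"y":0,"z":0.1,"ax":0,"ay":0,"az":0},{"jaw":1,"x":0,"y":0,"z":0.1,"ax":0,"ay":0,"az":0},{"jaw":1,"x":0,"y":0,"z":0.1,"ax":0,"ay":0,"az":0},{"jaw":1,"x":0,"y":0,"z":0.1,"ax":0,"ay":0,"az":0},{"jaw":1,"x":0,"y":0,"z":0.1,"ax":0,"ay":0,"az":0},{"jaw":1,"x":0,"y":0,"z":0.1,"ax":0,"ay":0,"az":0}]'
```

```text
t: 13.68
tool_pos: [0.6163, 0.0083, 0.1017]
orientation: [[-0.493, 0.87, 0.001], [0.87, 0.493, -0.0], [-0.0, 0.0, -1.0]]
contact_force: [0.7, 0.2, -1.1]
grip_width: 0.0254
finger_force: 59.8
t: 14.52
tool_pos: [0.6161, 0.0083, 0.0991]
orientation: [[-0.493, 0.87, 0.0], [0.87, 0.493, -0.0], [-0.0, 0.0, -1.0]]
contact_force: [-0.1, -0.6, -1.7]
grip_width: 0.0256
finger_force: 59.8
```

```bash
python3 -m inch '[{"jaw":1,"x":0,"y":0,"z":0.04,"ax":0,"ay":0,"az":0.4},{"jaw":1,"x":0,"y":0,"z":0.04,"ax":0,"ay":0,"az":0.9},{"jaw":1,"x":0,"y":0,"z":0.04,"ax":0,"ay":0,"az":1.4},{"jaw":1,"x":0,"y":0,"z":0.04,"ax":0,"ay":0,"az":1.9},{"jaw":1,"x":0,"y":0,"z":0.04,"ax":0,"ay":0,"az":2.4},{"jaw":1,"x":0,"y":0,"z":0.04,"ax":0,"ay":0,"az":2.9},{"jaw":1,"x":0,"y":0,"z":0.04,"ax":0,"ay":0,"az":3.4},{"jaw":1,"x":0,"y":0,"z":0.04,"ax":0,"ay":0,"az":3.9},{"jaw":1,"x":0,"y":0,"z":0.04,"ax":0,"ay":0,"az":4.3},{"jaw":1,"x":0,"y":0,"z":0.04,"ax":0,"ay":0,"az":4.5}]'
python3 - <<'E'
from h import *
s=readout.state();R=s['orientation'];print('yaw',np.degrees(np.arctan2(R[1,1],R[0,1])),s['torque'],s['q'][5])
E
```

```text
t: 15.35
tool_pos: [0.616, 0.0088, 0.098]
orientation: [[-0.043, 0.999, -0.0], [0.999, 0.043, 0.001], [0.001, -0.0, -1.0]]
contact_force: [0.1, 0.6, -1.3]
grip_width: 0.0254
finger_force: 59.8
yaw 2.4489738778095487 [ 0.29146292 -0.01113595  0.16140682] -0.2103741822611795
```

```bash
cat > q.py <<'E'
from h import *
s=readout.state();R=s['orientation'];print('yaw',np.degrees(np.arctan2(R[1,1],R[0,1])),s['torque'],s['q'][5])
E
python3 -m inch '[{"jaw":1,"x":0,"y":0,"z":0,"ax":0,"ay":0,"az":0.2},{"jaw":1,"x":0,"y":0,"z":0,"ax":0,"ay":0,"az":0.4},{"jaw":1,"x":0,"y":0,"z":0,"ax":0,"ay":0,"az":0.6},{"jaw":1,"x":0,"y":0,"z":0,"ax":0,"ay":0,"az":0.8},{"jaw":1,"x":0,"y":0,"z":0,"ax":0,"ay":0,"az":1.0},{"jaw":1,"x":0,"y":0,"z":0,"ax":0,"ay":0,"az":1.2},{"jaw":1,"x":0,"y":0,"z":0,"ax":0,"ay":0,"az":1.3},{"jaw":1,"x":0,"y":0,"z":0,"ax":0,"ay":0,"az":1.3},{"jaw":1,"x":0,"y":0,"z":0,"ax":0,"ay":0,"az":1.3},{"jaw":1,"x":0,"y":0,"z":0,"ax":0,"ay":0,"az":1.3}]'; python3 q.py
```

```text
t: 16.18
tool_pos: [0.616, 0.0086, 0.098]
orientation: [[0.092, 0.996, -0.0], [0.996, -0.092, 0.0], [0.0, -0.0, -1.0]]
contact_force: [0.9, 3.7, -2.7]
grip_width: 0.0253
finger_force: 59.8
yaw -5.282820950464879 [ 0.74242005 -0.09796778  0.16630697] -0.075541083021574
```

```bash
python3 -m inch '[{"jaw":1,"x":0.02,"y":0,"z":0,"ax":0,"ay":0,"az":0.2},{"jaw":1,"x":0.04,"y":0,"z":0,"ax":0,"ay":0,"az":0.4},{"jaw":1,"x":0.04,"y":0,"z":0,"ax":0,"ay":0,"az":0.6},{"jaw":1,"x":0.04,"y":0,"z":0,"ax":0,"ay":0,"az":0.8},{"jaw":1,"x":0.04,"y":0,"z":0,"ax":0,"ay":0,"az":1.0},{"jaw":1,"x":0.04,"y":0,"z":0,"ax":0,"ay":0,"az":1.0},{"jaw":1,"x":0.04,"y":0,"z":0,"ax":0,"ay":0,"az":1.0},{"jaw":1,"x":0.04,"y":0,"z":0,"ax":0,"ay":0,"az":1.0},{"jaw":1,"x":0.04,"y":0,"z":0,"ax":0,"ay":0,"az":1.0},{"jaw":1,"x":0.04,"y":0,"z":0,"ax":0,"ay":0,"az":1.0}]'; python3 q.py
```

```text
t: 17.02
tool_pos: [0.6162, 0.0091, 0.0981]
orientation: [[0.195, 0.981, 0.0], [0.981, -0.195, -0.0], [-0.0, 0.0, -1.0]]
contact_force: [-0.7, -0.3, -3.2]
grip_width: 0.0249
finger_force: 59.8
yaw -11.269452053517162 [ 0.01041009 -0.03389337  0.13672153] 0.03090709992216378
```

```bash
python3 -m inch '[{"jaw":1,"x":0,"y":0,"z":0,"ax":0,"ay":0,"az":0.2},{"jaw":1,"x":0,"y":0,"z":0,"ax":0,"ay":0,"az":0.4},{"jaw":1,"x":0,"y":0,"z":0,"ax":0,"ay":0,"az":0.6},{"jaw":1,"x":0,"y":0,"z":0,"ax":0,"ay":0,"az":0.8},{"jaw":1,"x":0,"y":0,"z":0,"ax":0,"ay":0,"az":0.8},{"jaw":1,"x":0,"y":0,"z":0,"ax":0,"ay":0,"az":0.8},{"jaw":1,"x":0,"y":0,"z":0,"ax":0,"ay":0,"az":0.8},{"jaw":1,"x":0,"y":0,"z":0,"ax":0,"ay":0,"az":0.8},{"jaw":1,"x":0,"y":0,"z":0,"ax":0,"ay":0,"az":0.8},{"jaw":1,"x":0,"y":0,"z":0,"ax":0,"ay":0,"az":0.8}]'; python3 q.py
```

```text
t: 17.85
tool_pos: [0.6162, 0.0092, 0.0981]
orientation: [[0.277, 0.961, 0.0], [0.961, -0.277, -0.0], [-0.0, 0.0, -1.0]]
contact_force: [-0.1, -1.2, -3.9]
grip_width: 0.0249
finger_force: 59.5
yaw -16.076517590150907 [-0.34432341 -0.09042135  0.17885011] 0.11467679363362107
```

```bash
python3 q.py
```

```text
yaw -16.076517590150907 [-0.34432341 -0.09042135  0.17885011] 0.11467679363362107
```

```bash
python3 -m inch '[{"jaw":1,"x":0,"y":0,"z":0,"ax":0,"ay":0,"az":0.2},{"jaw":1,"x":0,"y":0,"z":0,"ax":0,"ay":0,"az":0.4},{"jaw":1,"x":0,"y":0,"z":0,"ax":0,"ay":0,"az":0.6},{"jaw":1,"x":0,"y":0,"z":0,"ax":0,"ay":0,"az":0.8},{"jaw":1,"x":0,"y":0,"z":0,"ax":0,"ay":0,"az":0.8},{"jaw":1,"x":0,"y":0,"z":0,"ax":0,"ay":0,"az":0.8},{"jaw":1,"x":0,"y":0,"z":0,"ax":0,"ay":0,"az":0.8},{"jaw":1,"x":0,"y":0,"z":0,"ax":0,"ay":0,"az":0.8},{"jaw":1,"x":0,"y":0,"z":0,"ax":0,"ay":0,"az":0.8},{"jaw":1,"x":0,"y":0,"z":0,"ax":0,"ay":0,"az":0.8}]'; python3 q.py
```

```text
t: 18.68
tool_pos: [0.6163, 0.0093, 0.0981]
orientation: [[0.356, 0.934, 0.0], [0.934, -0.356, -0.0], [-0.0, 0.0, -1.0]]
contact_force: [0.7, -2.4, -4.2]
grip_width: 0.0254
finger_force: 59.4
yaw -20.877376688769097 [-0.48032863 -0.27265288  0.1778743 ] 0.1984511581487833
```

```bash
python3 -m inch '[{"jaw":1,"x":-0.02,"y":0,"z":0,"ax":0,"ay":0,"az":0.2},{"jaw":1,"x":-0.02,"y":0,"z":0,"ax":0,"ay":0,"az":0.4},{"jaw":1,"x":-0.02,"y":0,"z":0,"ax":0,"ay":0,"az":0.6},{"jaw":1,"x":-0.02,"y":0,"z":0,"ax":0,"ay":0,"az":0.7},{"jaw":1,"x":-0.02,"y":0,"z":0,"ax":0,"ay":0,"az":0.7},{"jaw":1,"x":-0.02,"y":0,"z":0,"ax":0,"ay":0,"az":0.7},{"jaw":1,"x":-0.02,"y":0,"z":0,"ax":0,"ay":0,"az":0.7},{"jaw":1,"x":-0.02,"y":0,"z":0,"ax":0,"ay":0,"az":0.7},{"jaw":1,"x":-0.02,"y":0,"z":0,"ax":0,"ay":0,"az":0.7},{"jaw":1,"x":-0.02,"y":0,"z":0,"ax":0,"ay":0,"az":0.7}]'; python3 q.py
```

```text
t: 19.52
tool_pos: [0.6162, 0.009, 0.0981]
orientation: [[0.424, 0.906, 0.0], [0.906, -0.424, 0.0], [0.0, 0.0, -1.0]]
contact_force: [2.7, -0.0, -4.4]
grip_width: 0.0252
finger_force: 59.3
yaw -25.08589417222565 [ 0.03835733 -0.59007147  0.19630921] 0.2709378663608276
```

```bash
python3 -m inch '[{"jaw":1,"x":0.01,"y":0.02,"z":0,"ax":0,"ay":0,"az":0.2},{"jaw":1,"x":0.01,"y":0.02,"z":0,"ax":0,"ay":0,"az":0.4},{"jaw":1,"x":0.01,"y":0.02,"z":0,"ax":0,"ay":0,"az":0.6},{"jaw":1,"x":0.01,"y":0.02,"z":0,"ax":0,"ay":0,"az":0.7},{"jaw":1,"x":0.01,"y":0.02,"z":0,"ax":0,"ay":0,"az":0.7},{"jaw":1,"x":0.01,"y":0.02,"z":0,"ax":0,"ay":0,"az":0.7},{"jaw":1,"x":0.01,"y":0.02,"z":0,"ax":0,"ay":0,"az":0.7},{"jaw":1,"x":0.01,"y":0.02,"z":0,"ax":0,"ay":0,"az":0.7},{"jaw":1,"x":0.01,"y":0.02,"z":0,"ax":0,"ay":0,"az":0.7},{"jaw":1,"x":0.01,"y":0.02,"z":0,"ax":0,"ay":0,"az":0.7}]'; python3 q.py
```

```text
t: 20.35
tool_pos: [0.6164, 0.009, 0.0981]
orientation: [[0.489, 0.872, -0.0], [0.872, -0.489, 0.0], [-0.0, -0.0, -1.0]]
contact_force: [1.4, 1.3, -4.1]
grip_width: 0.0255
finger_force: 59.6
yaw -29.281042287642098 [ 0.07174596 -0.27049061  0.26961453] 0.3444540715913414
```

```bash
python3 - <<'E'
from h import *
for i in range(6):
    optics.capture('wrist' if i else 'side'); s=readout.state(); print(s['torque'].round(3),s['contact_force'].round(1))
E
```

```text
[ 0.102 -0.264  0.231] [ 1.   0.5 -3.5]
[ 0.14  -0.276  0.244] [ 1.   0.8 -4.2]
[ 0.054 -0.241  0.273] [ 1.2  0.3 -3.5]
[ 0.064 -0.236  0.292] [ 0.9 -0.5 -3.9]
[ 0.133 -0.207  0.258] [ 0.7 -0.1 -3.5]
[ 0.116 -0.236  0.308] [ 2.1  0.6 -3.4]
```

```bash
python3 -m inch '[{"jaw":1,"x":0,"y":0,"z":0,"ax":0,"ay":0,"az":0.1},{"jaw":1,"x":0,"y":0,"z":0,"ax":0,"ay":0,"az":0.2},{"jaw":1,"x":0,"y":0,"z":0,"ax":0,"ay":0,"az":0.3},{"jaw":1,"x":0,"y":0,"z":0,"ax":0,"ay":0,"az":0.35},{"jaw":1,"x":0,"y":0,"z":0,"ax":0,"ay":0,"az":0.35},{"jaw":1,"x":0,"y":0,"z":0,"ax":0,"ay":0,"az":0.35},{"jaw":1,"x":0,"y":0,"z":0,"ax":0,"ay":0,"az":0.35},{"jaw":1,"x":0,"y":0,"z":0,"ax":0,"ay":0,"az":0.35},{"jaw":1,"x":0,"y":0,"z":0,"ax":0,"ay":0,"az":0.35},{"jaw":1,"x":0,"y":0,"z":0,"ax":0,"ay":0,"az":0.35}]'; python3 - <<'E'
from h import *
v=[]
for i in range(8):
    optics.capture('wrist'); s=readout.state(); v.append(s['torque'][2])
print(np.round(v,3),np.mean(v)); exec(open('q.py').read())
E
```

```text
t: 21.48
tool_pos: [0.6164, 0.009, 0.098]
orientation: [[0.521, 0.854, -0.0], [0.854, -0.521, 0.0], [-0.0, -0.0, -1.0]]
contact_force: [0.3, 1.0, -4.0]
grip_width: 0.0255
finger_force: 59.7
[0.254 0.27  0.305 0.259 0.293 0.265 0.278 0.268] 0.27382523527527275
yaw -31.380485022572145 [ 0.24574589 -0.03499172  0.26770303] 0.3810949622547235
```

```bash
python3 -m inch '[{"jaw":1,"x":0,"y":0,"z":0,"ax":0,"ay":0,"az":0.1},{"jaw":1,"x":0,"y":0,"z":0,"ax":0,"ay":0,"az":0.2},{"jaw":1,"x":0,"y":0,"z":0,"ax":0,"ay":0,"az":0.3},{"jaw":1,"x":0,"y":0,"z":0,"ax":0,"ay":0,"az":0.35},{"jaw":1,"x":0,"y":0,"z":0,"ax":0,"ay":0,"az":0.35},{"jaw":1,"x":0,"y":0,"z":0,"ax":0,"ay":0,"az":0.35},{"jaw":1,"x":0,"y":0,"z":0,"ax":0,"ay":0,"az":0.35},{"jaw":1,"x":0,"y":0,"z":0,"ax":0,"ay":0,"az":0.35},{"jaw":1,"x":0,"y":0,"z":0,"ax":0,"ay":0,"az":0.35},{"jaw":1,"x":0,"y":0,"z":0,"ax":0,"ay":0,"az":0.35}]'; python3 - <<'E'
from h import *
v=[]
for i in range(12):
    optics.capture('wrist'); s=readout.state(); v.append(s['torque'][2])
print(np.round(v,3),np.mean(v)); exec(open('q.py').read())
E
```

```text
t: 22.72
tool_pos: [0.6165, 0.0089, 0.098]
orientation: [[0.552, 0.834, -0.0], [0.834, -0.552, 0.0], [-0.0, -0.0, -1.0]]
contact_force: [0.4, 0.6, -3.7]
grip_width: 0.0252
finger_force: 59.7
[0.327 0.3   0.285 0.291 0.294 0.284 0.262 0.308 0.307 0.296 0.342 0.291] 0.2989787949989794
yaw -33.48063400985051 [0.23289728 0.12146342 0.29144663] 0.4177523608009882
```

```bash
python3 -m inch '[{"jaw":1,"x":0,"y":0,"z":0,"ax":0,"ay":0,"az":-0.3},{"jaw":1,"x":0,"y":0,"z":0,"ax":0,"ay":0,"az":-0.7},{"jaw":1,"x":0,"y":0,"z":0,"ax":0,"ay":0,"az":-0.7},{"jaw":1,"x":0,"y":0,"z":-0.2,"ax":0,"ay":0,"az":-0.7},{"jaw":1,"x":0,"y":0,"z":-0.5,"ax":0,"ay":0,"az":-0.7},{"jaw":1,"x":0,"y":0,"z":-1,"ax":0,"ay":0,"az":-0.7},{"jaw":1,"x":0,"y":0,"z":-1.7,"ax":0,"ay":0,"az":-0.7},{"jaw":1,"x":0,"y":0,"z":-2.4,"ax":0,"ay":0,"az":-0.7},{"jaw":1,"x":0,"y":0,"z":-3,"ax":0,"ay":0,"az":-0.7},{"jaw":1,"x":0,"y":0,"z":-3,"ax":0,"ay":0,"az":-0.7}]'; python3 q.py
```

```text
t: 24.15
tool_pos: [0.6197, 0.0082, 0.1781]
orientation: [[0.49, 0.872, 0.01], [0.872, -0.49, -0.002], [0.003, 0.009, -1.0]]
contact_force: [0.7, 0.6, -1.1]
grip_width: 0.0254
finger_force: 61.3
yaw -29.339754640899802 [-0.01087603  0.03639789  0.01636798] 0.3454761161270689
```

```bash
python3 -m inch '[{"jaw":1,"x":0.3,"y":-0.5,"z":0,"ax":0,"ay":0,"az":-0.3},{"jaw":1,"x":0.9,"y":-1.4,"z":0,"ax":0,"ay":0,"az":-0.8},{"jaw":1,"x":1.6,"y":-2.6,"z":0,"ax":0,"ay":0,"az":-1.4},{"jaw":1,"x":2.4,"y":-3.8,"z":0,"ax":0,"ay":0,"az":-2},{"jaw":1,"x":3.1,"y":-5,"z":0,"ax":0,"ay":0,"az":-2.6},{"jaw":1,"x":3.9,"y":-6.2,"z":0,"ax":0,"ay":0,"az":-3.3},{"jaw":1,"x":4.6,"y":-7.4,"z":0,"ax":0,"ay":0,"az":-4},{"jaw":1,"x":5.4,"y":-8.6,"z":0,"ax":0,"ay":0,"az":-4.7},{"jaw":1,"x":6.1,"y":-9.8,"z":0,"ax":0,"ay":0,"az":-5.4},{"jaw":1,"x":6.8,"y":-10.9,"z":0,"ax":0,"ay":0,"az":-6.05}]'
python3 -m inch '[{"jaw":1,"x":0.2,"y":-0.7,"z":0,"ax":0,"ay":0,"az":0},{"jaw":1,"x":0.2,"y":-0.9,"z":0,"ax":0,"ay":0,"az":0},{"jaw":1,"x":0.2,"y":-0.9,"z":0,"ax":0,"ay":0,"az":0},{"jaw":1,"x":0.2,"y":-0.9,"z":0,"ax":0,"ay":0,"az":0},{"jaw":1,"x":0.2,"y":-0.9,"z":0,"ax":0,"ay":0,"az":0},{"jaw":1,"x":0.2,"y":-0.9,"z":0,"ax":0,"ay":0,"az":0},{"jaw":1,"x":0.2,"y":-0.9,"z":0,"ax":0,"ay":0,"az":0},{"jaw":1,"x":0.2,"y":-0.9,"z":0,"ax":0,"ay":0,"az":0},{"jaw":1,"x":0.2,"y":-0.9,"z":0,"ax":0,"ay":0,"az":0},{"jaw":1,"x":0.2,"y":-0.9,"z":0,"ax":0,"ay":0,"az":0}]'; python3 q.py
```

```text
t: 24.98
tool_pos: [0.459, 0.292, 0.1723]
orientation: [[-0.127, 0.992, -0.003], [0.992, 0.127, -0.001], [-0.0, -0.003, -1.0]]
contact_force: [0.5, 0.1, -1.0]
grip_width: 0.0254
finger_force: 61.4
t: 25.82
tool_pos: [0.4394, 0.2924, 0.173]
orientation: [[-0.122, 0.993, 0.0], [0.993, 0.122, 0.0], [0.0, 0.0, -1.0]]
contact_force: [-0.8, 0.0, -1.1]
grip_width: 0.0256
finger_force: 61.4
yaw 6.984347021435485 [ 0.04374069 -0.0364007   0.00062163] 0.2534143526581058
```

```bash
python3 -m inch '[{"jaw":1,"x":0.3,"y":0.15,"z":0.1,"ax":0,"ay":0,"az":0},{"jaw":1,"x":0.7,"y":0.35,"z":0.4,"ax":0,"ay":0,"az":0},{"jaw":1,"x":0.88,"y":0.43,"z":0.7,"ax":0,"ay":0,"az":0},{"jaw":1,"x":0.88,"y":0.43,"z":0.7,"ax":0,"ay":0,"az":0},{"jaw":1,"x":0.88,"y":0.43,"z":0.7,"ax":0,"ay":0,"az":0},{"jaw":1,"x":0.88,"y":0.43,"z":0.7,"ax":0,"ay":0,"az":0},{"jaw":1,"x":0.88,"y":0.43,"z":0.7,"ax":0,"ay":0,"az":0},{"jaw":1,"x":0.88,"y":0.43,"z":0.7,"ax":0,"ay":0,"az":0},{"jaw":1,"x":0.88,"y":0.43,"z":0.7,"ax":0,"ay":0,"az":0},{"jaw":1,"x":0.88,"y":0.43,"z":0.7,"ax":0,"ay":0,"az":0}]'
python3 - <<'E'
from h import *
s,w=grab('wrist','w5.png')
cv2.imwrite('pics/w5c.png',cv2.resize(w[140:240,190:320],(780,600),interpolation=cv2.INTER_CUBIC)[:,:,::-1])
E
```

```text
t: 26.65
tool_pos: [0.4471, 0.3157, 0.1558]
orientation: [[-0.122, 0.993, 0.0], [0.993, 0.122, 0.0], [0.0, 0.0, -1.0]]
contact_force: [0.1, 0.1, -0.9]
grip_width: 0.0252
finger_force: 61.4
```

View pics/w5c.png

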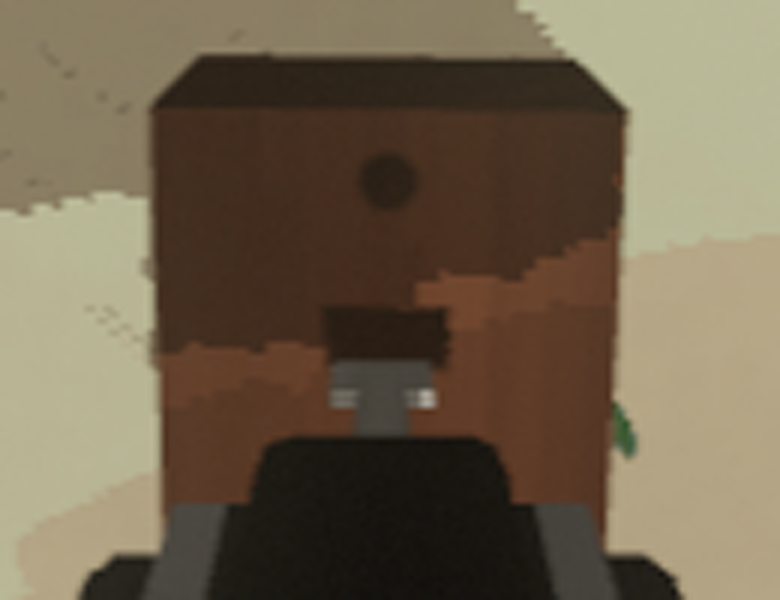

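The hole spans x 325–448 and the blade spans 331–436, so it is centred. I'll insert.

```bash
python3 -m inch '[{"jaw":1,"x":0,"y":0.01,"z":0.2,"ax":0,"ay":0,"az":0},{"jaw":1,"x":0,"y":0.01,"z":0.5,"ax":0,"ay":0,"az":0},{"jaw":1,"x":0,"y":0.01,"z":0.8,"ax":0,"ay":0,"az":0},{"jaw":1,"x":0,"y":0.01,"z":1.2,"ax":0,"ay":0,"az":0},{"jaw":1,"x":0,"y":0.01,"z":1.7,"ax":0,"ay":0,"az":0},{"jaw":1,"x":0,"y":0.01,"z":2.2,"ax":0,"ay":0,"az":0},{"jaw":1,"x":0,"y":0.01,"z":2.6,"ax":0,"ay":0,"az":0},{"jaw":1,"x":0,"y":0.01,"z":2.8,"ax":0,"ay":0,"az":0},{"jaw":1,"x":0,"y":0.01,"z":2.9,"ax":0,"ay":0,"az":0},{"jaw":1,"x":0,"y":0.01,"z":2.94,"ax":0,"ay":0,"az":0}]'; python3 q.py
```

```text
t: 27.53
tool_pos: [0.4472, 0.3158, 0.0815]
orientation: [[-0.122, 0.993, -0.001], [0.993, 0.122, -0.0], [-0.0, -0.001, -1.0]]
contact_force: [1.5, -1.0, -1.8]
grip_width: 0.0252
finger_force: 61.6
yaw 7.017108806621594 [0.00780087 0.0391679  0.00601286] 0.288160208186413
```

Fully seated and at the grasp height. I'll open slowly and then retreat straight up.

```bash
python3 -m inch '[{"jaw":0.8,"x":0,"y":0,"z":0,"ax":0,"ay":0,"az":0},{"jaw":0.6,"x":0,"y":0,"z":0,"ax":0,"ay":0,"az":0},{"jaw":0.4,"x":0,"y":0,"z":0,"ax":0,"ay":0,"az":0},{"jaw":0.2,"x":0,"y":0,"z":0,"ax":0,"ay":0,"az":0},{"jaw":0,"x":0,"y":0,"z":0,"ax":0,"ay":0,"az":0},{"jaw":0,"x":0,"y":0,"z":0,"ax":0,"ay":0,"az":0},{"jaw":0,"x":0,"y":0,"z":0,"ax":0,"ay":0,"az":0},{"jaw":0,"x":0,"y":0,"z":0,"ax":0,"ay":0,"az":0},{"jaw":0,"x":0,"y":0,"z":0,"ax":0,"ay":0,"az":0},{"jaw":0,"x":0,"y":0,"z":0,"ax":0,"ay":0,"az":0}]'
python3 -m inch '[{"jaw":0,"x":0,"y":0,"z":-0.4,"ax":0,"ay":0,"az":0},{"jaw":0,"x":0,"y":0,"z":-1,"ax":0,"ay":0,"az":0},{"jaw":0,"x":0,"y":0,"z":-2,"ax":0,"ay":0,"az":0},{"jaw":0,"x":0,"y":0,"z":-3,"ax":0,"ay":0,"az":0},{"jaw":0,"x":0,"y":0,"z":-4,"ax":0,"ay":0,"az":0},{"jaw":0,"x":-1,"y":0.4,"z":-5,"ax":0,"ay":0,"az":0},{"jaw":0,"x":-2.3,"y":0.8,"z":-5.5,"ax":0,"ay":0,"az":0},{"jaw":0,"x":-3.2,"y":1,"z":-5.5,"ax":0,"ay":0,"az":0},{"jaw":0,"x":-3.7,"y":1.2,"z":-5.5,"ax":0,"ay":0,"az":0},{"jaw":0,"x":-3.7,"y":1.2,"z":-5.5,"ax":0,"ay":0,"az":0}]'
python3 - <<'E'
from h import *
s,w=grab('wrist','w6.png');cv2.imwrite('pics/w6c.png',cv2.resize(w,(800,600))[:,:,::-1])
E
```

```text
t: 28.37
tool_pos: [0.4473, 0.3158, 0.0821]
orientation: [[-0.122, 0.993, -0.0], [0.993, 0.122, 0.0], [0.0, -0.0, -1.0]]
contact_force: [-0.0, -1.1, -0.3]
grip_width: 0.0854
finger_force: 0.0
t: 29.2
tool_pos: [0.4896, 0.2258, 0.2202]
orientation: [[-0.119, 0.993, 0.001], [0.993, 0.119, -0.0], [-0.0, 0.001, -1.0]]
contact_force: [0.2, -0.3, -0.7]
grip_width: 0.0856
finger_force: 0.0
```

View pics/w6c.png

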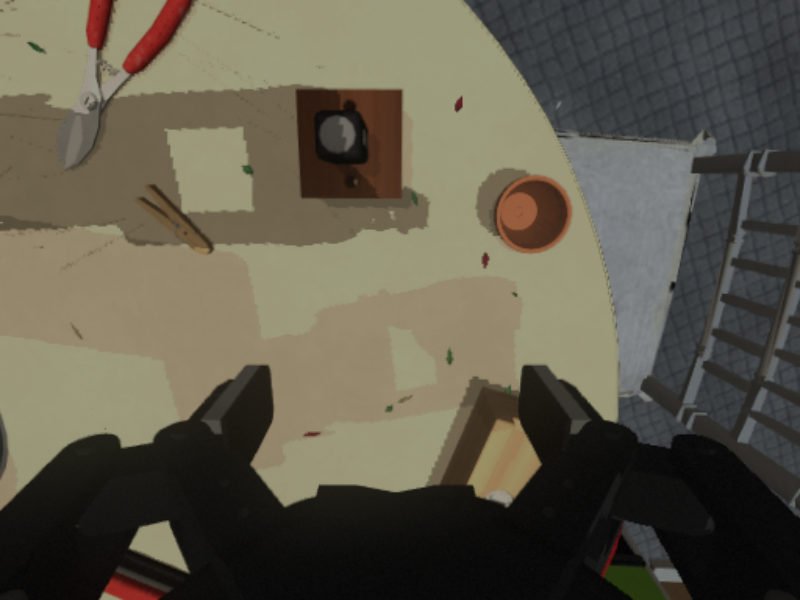

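The driver stands upright in its block, with the handle at (340,135). The pot at (533,213) has not been disturbed.

```bash
python3 -c "
from bench import bot
print(bot.hand_in())"
```

```text
the job is handed in; nothing more can be done
None
```

I handed the job in at about 29 s, and no verdict came back: the panel was pushed to its stop, the cam was turned until it felt snug at about 0.30 N m, and the screwdriver stands upright in its block. The pot looked undisturbed in the last picture; the bottle and spool were out of its view, and the arm never went near them.

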